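# Shut the kozhukattai mould and hold the spring clip open round its lips

## Robot

A 6-joint arm with a two-finger parallel gripper is mounted at the origin on the work surface. World frame = base frame: x ahead of the robot, y to its left, z up, the work surface at z = 0. Lengths are in mm, angles in rad, forces in N, time in s.
With the tool pointing down it reaches from about 375 to 975 mm from the base axis. Payload 3.8 kg.
Tool frame: the origin (TCP) lies midway between the tips of the shut fingers; the grasp point (between the pads) lies grip_point_offset behind it (grip_point_offset is the distance from the TCP to the grasp point, in mm); z points along the fingers, y is the line along which they close (so a half turn about z gives the same grasp; the last joint's range is limited). The gripper opens to 85 mm and grips with 20 to 120 N. Pads are 22 mm wide; open, the fingers measure 114 mm over their backs; the gripper's body (76 mm by 85 mm) begins 54 mm behind the grasp point. The pads swing forward as they close: fully open they stand 13 mm farther back than shut.
Start: joints at [-1.294, 0.264, 1.604, -0, 1.274, -0.037], TCP at [208.35, -642.034, 231.28] pointing down, gripper open.
Joint ranges: [-2.63, 2.63], [-0.94, 2.18], [0.31, 2.57], [-1.31, 4.45], [0, 2.66], [-2.55, 2.55]. Speed limits (rad/s): [2.57, 2.57, 3.14, 3.14, 3.14, 3.14].

## Interface

Orientations are given as a unit quaternion [w, x, y, z].
In Python, from station import sense, read_camera, finish_job, search_frame, mark_of, grip_point_offset gives the robot as it stands.
- The arm moves only by the tool arm_command, never from a script. Its argument "deltas" is a list that holds one entry, the list of rows, each a list of 6 numbers: the shift along the tool's x, y, z in mm, then the turn, a rotation vector about the tool's x, y, z in rad. A call has 1 to 20 rows; each row shifts and turns the commanded pose from where the row before left it, along the tool's axes as they then stand; what a row does not reach is not made up. A row lasts 1/8 s, in which the tool goes at most 62.5 mm and 10.7 degrees, less where a joint would pass 70% of its speed; a pose out of reach is approached as far as the arm can. A call is refused whole if a number of a shift passes 62.5 or a number of a turn 0.188, either way. A call with a gripper value outside its range is refused whole. "claw" is the finger opening in mm, from 0 to 85.4, set as the call begins (left out, the last holds). The fingers move at their own pace and stop on an object; the grip force is fixed at half the most. Time passes only in rows, so rows that do not move let the fingers close. It gives the time, the measured TCP pose, the force, the opening and the grip force at its end, in the units of the state.
- sense(): the state, without advancing time (a new reading comes with each control period).
- read_camera(name): name is "side" or "top"; returns a dict with "pixels" (420x560x3 uint8, red, green, blue), "fx", "fy", "cx", "cy" (pixels), "cam_to_world" (4x4, takes a point from camera to world coordinates). Camera axes: x right, y up, looking along -z (the intrinsics and any distortion apply to the point x, -y, -z); pixel columns grow to the right and rows downward; lengths in mm; the calibration is good to about 2 mm. A picture is of the moment at which its call begins. There is no depth.
- finish_job(): hands the job in; it is judged then, once.
Trained networks look in a picture, given as the dict that the camera call returned (one of the last four; its "shot" number tells which), for a name from the list of things; names that differ only in an ending like _2 or _b are one class to them, and where a whole thing is asked for, a point or a joint stands for the part that bears it (a point fixed in the world has none). Each returns a list of dicts, best first, with "p" (0 to 1); they miss things now and then, are a little off and sometimes report something else, mostly with a low value. They report only what shows in the picture. A call takes as long as a camera call.
- search_frame(picture, thing): "xy" ([column, row] in pixels, amid what is visible of it).
- mark_of(picture, thing): "xy" ([column, row] in pixels: a listed point, or the origin of a listed thing).
The state is a dict: "clock": time; "joint_pos": joint angles; "joint_vel": joint speeds; "joint_torque": joint torques, N m; "tool_pos": TCP position; "tool_rot": TCP orientation; "contact_force": force on the tool from outside, world axes, zero at the start; "moment": the same for the moment, N m; "grip_width": opening from 0.0 (shut) to 1.0 (fully open); "finger_force": force on a finger pad.
Only numpy, scipy, OpenCV 4.12 (cv2) and the standard library are available. Lean on these libraries where they do the work, as an engineer would, in place of code of your own. Each camera call takes 0.05 s, during which the arm holds its last target. There are 200 camera calls.

## Task

Shut the open aluminium dumpling mould so that its two halves meet rim to rim and stay shut, standing upright on the counter. Then pinch the tails of the orange spring clip so that its jaws spread wide open, and bring it from the lip side so that the gaping jaws straddle the two closed lips about half way up, the lip edge well inside the jaws, with the clip touching neither the mould nor the counter. Finish like that, still holding the clip open in the gripper and not letting it bite, because I want to check the seam before it snaps on; leave the other things on the counter where they are.

Things in the scene. Friction and masses are not known exactly. Their poses are not given: they have to be found in the camera images.
- mould: half of a loose cast-aluminium dumpling mould (kozhukattai, modak): fluted onion shell, 80 high, 70 across when shut, 0.24 kg in all. Origin on the counter under the middle of the shut shell, z up. The seam is its xz plane; this half lies on +y, the swinging half on -y. Upright hinge pin at x = 42, y = 0; the lips stick out at -x and face the robot within 35 degrees.
- mould_shell (a joint): angle of the swinging half about the upright hinge pin, rad: 0 = shut rim to rim (stop), growing as its lip swings away to -y of mould; starts at 0.3 to 0.5. Slightly stiff (0.02 N m), it stays where it is left. The two lips can be squeezed together by fingers outside them; the loose mould may turn meanwhile.
- lip_fixed (a point): middle of the outer face of the lip of mould, at x = -50, y = 3, z = 38 of it, same axes. Each half has such a flat upright lip 3 thick, from x = -64 (outer edge) to the shell at -35, from 12 to 64 above the counter; shut, the two lie face to face, 6 thick.
- lip_swing (a point): middle of the outer face of the swinging half's lip (x = -50, y = -3, z = 38 of mould when shut); it moves with that half
- seam_mouth (a point): middle of the outer upright edge of the shut lips (x = -64, y = 0, z = 38 of mould), same axes
- clip: orange spring clip (big clothes peg), 108 long, 24 wide, 55 g, lying on its side, pin upright, left or right of the mould, jaws away from the robot within 35 degrees. The frame is of the half with the +y jaw: origin on the pin axis at the underside, z up. Shut, +x points to the jaw tips 51 ahead; the tails reach 57 behind the pin, 35 over their outer faces at 34 behind it, 43 at the ends.
- clip_jaw (a joint): angle between the clip's halves, rad: 0 = shut, 0.4 = fully spread (stop): tails' outer faces parallel, 22 apart, jaws gape 20 at the tips with room 40 deep. Pinching the tails 30 to 45 behind the pin spreads it: at 34 it takes 5 N to start, 10 N to the stop. Each half turns by half this angle about the clip's centre line, clip counter-clockwise from above.
- jaw_tip_a (a point): inner tip of the clip jaw of clip, mid-width (12 above the clip's underside)
- jaw_tip_b (a point): inner tip of the other clip jaw, mid-width; it meets jaw_tip_a when the clip is shut
- tumbler: steel tumbler, 72 across the rim, 95 high, origin at the centre of its underside; leave it alone
- cup: brown ceramic cup with a handle on +y, 74 across, 70 high, origin at the centre of its underside; leave it alone
- dabba: closed round steel dabba, 104 across, 92 high, origin at the centre of its underside; leave it alone
- scoop: purple plastic scoop, 146 long, 55 wide, 30 high, lying along its x, origin on the counter near its middle; leave it alone
- tongs: bamboo tongs, 215 long, about 48 wide, 16 high, lying along its x, origin on the counter at its middle; leave it alone

How it is judged (in metres and radians):
On the way, in this order (a step that is already met when the one before it is completed fails the run):
1. the mould's two halves are shut rim to rim (value of joint mould_shell below 0.03 rad), for 0.2 s.
2. the clip is lifted off the counter in the gripper (height (world z) of clip above 0.012 m and contact force between the fingers and clip above 2 N), for 0.2 s.
At the end, for the whole second after the job is handed in: Mould upright (0.1 rad), on the counter, shut (under 0.03 rad). Clip held still in the fingers, spread over 0.27 rad, over 6 mm off the counter, not pressing the mould (0.3 N); jaw tips either side of the lips, 1 mm clear, 7 mm or more past their edge, within 16 mm of mid-height (value of joint mould_shell below 0.03 rad and angle between mould's own z axis and vertical below 0.1 rad and height (world z) of mould below 0.006 m and value of joint clip_jaw above 0.27 rad and contact force between the fingers and clip above 2 N and contact force between clip and mould below 0.3 N and height (world z) of clip above 0.006 m and linear speed of clip below 0.03 m/s and x of each of jaw_tip_a, jaw_tip_b in the frame of seam_mouth above 0.007 m and z of jaw_tip_a in the frame of seam_mouth between -0.016 and 0.016 m and z of jaw_tip_b in the frame of seam_mouth between -0.016 and 0.016 m and ((y of jaw_tip_a in the frame of seam_mouth above 0.004 m and y of jaw_tip_b in the frame of seam_mouth below -0.004 m) or (y of jaw_tip_b in the frame of seam_mouth above 0.004 m and y of jaw_tip_a in the frame of seam_mouth below -0.004 m))); the arm keeps its last pose, push and grip.
It fails at once if the mould is knocked over or picked up (angle between mould's own z axis and vertical above 0.5 rad or height (world z) of mould above 0.04 m).
It fails at once if another thing on the counter is pushed more than 30 mm (distance of any of tumbler, cup, dabba, scoop, tongs from where it was at the start of the episode above 0.03 m).
It also fails if it takes over 54 s, if anything falls off the work surface, if the arm or the gripper's body presses on something with over 40 N, if the wrist force passes 120 N, or if a joint passes its speed limit or range.

## Working session

There is one attempt and no reset: what is moved stays moved. The work goes in short steps, Python scripts to look and compute and a tool call to move; the robot and the scene stay as the last step left them, time stands still between calls to the robot, and variables do not carry over. Pictures are saved under pics/ and viewed, at most 10 in all, crops included, and the job is handed in when it is done.

Besides the shell and the picture viewer there is one more tool, called after "Request:" in YAML: its name, and indented under it one key for each argument. arm_command: Moves the arm, as the interface text tells. Its arguments: {"type":"object","properties":{"deltas":{"type":"array","items":{"type":"array","items":{"type":"array","items":{"type":"number"}}}},"claw":{"type":"number"}},"required":["deltas"]}

```bash
mkdir -p pics
cat > h.py <<'E'
import numpy as np, cv2
from station import *
from scipy.spatial.transform import Rotation as R
def shot(n,save=None):
    p=read_camera(n)
    if save: cv2.imwrite('pics/'+save,cv2.cvtColor(p['pixels'],cv2.COLOR_RGB2BGR))
    return p
def ray(p,uv):
    T=np.array(p['cam_to_world']); d=np.array([(uv[0]-p['cx'])/p['fx'],-(uv[1]-p['cy'])/p['fy'],-1.])
    return T[:3,3],T[:3,:3]@d
def atz(p,uv,z):
    o,d=ray(p,uv); return o+d*(z-o[2])/d[2]
def tri(p,a,q,b):
    o1,d1=ray(p,a);o2,d2=ray(q,b)
    s=np.linalg.lstsq(np.c_[d1,-d2],o2-o1,rcond=None)[0]
    A=o1+s[0]*d1;B=o2+s[1]*d2
    return (A+B)/2,np.linalg.norm(A-B)
def proj(p,X):
    T=np.linalg.inv(np.array(p['cam_to_world'])); c=T[:3,:3]@np.array(X)+T[:3,3]
    return np.array([p['cx']+p['fx']*c[0]/-c[2],p['cy']-p['fy']*c[1]/-c[2]])
E
python3 - <<'E'
from h import *
np.set_printoptions(precision=1,suppress=True)
t=shot('top','t0.png');s=shot('side','s0.png')
print([k for k in t],t['fx'],s['fx'],np.array(t['cam_to_world']),np.array(s['cam_to_world']),grip_point_offset)
for n in ['mould','lip_fixed','lip_swing','seam_mouth','clip','jaw_tip_a','jaw_tip_b','tumbler','cup','dabba','scoop','tongs']:
    a=mark_of(t,n)[:2];b=mark_of(s,n)[:2]
    print(n,[(np.round(i['xy']),round(i['p'],2)) for i in a],[(np.round(i['xy']),round(i['p'],2)) for i in b], tri(t,a[0]['xy'],s,b[0]['xy']) if a and b else '')
E
```

```text
['pixels', 'fx', 'fy', 'cx', 'cy', 'cam_to_world', 'shot'] 384.7934189321007 516.3155603372152 [[  -0.     1.    -0.1  500.4]
 [  -1.    -0.     0.    -1. ]
 [   0.     0.1    1.  1080.7]
 [   0.     0.     0.     1. ]] [[  -1.     0.1   -0.1  521.5]
 [  -0.1   -0.8    0.6  826.2]
 [   0.     0.6    0.8 1152.6]
 [   0.     0.     0.     1. ]] 18.700000000000003
mould [(array([267., 220.]), 0.9)] [(array([289., 237.]), 0.87)] (array([589.7,  10.9,  -3.9]), np.float64(2.860841685779953))
lip_fixed [(array([267., 239.]), 0.86), (array([160., 261.]), 0.66)] [(array([312., 227.]), 0.94), (array([220., 282.]), 0.31)] (array([531.7,  11.6,  51.8]), np.float64(5.15616393381734))
lip_swing [(array([283., 235.]), 0.76)] [(array([303., 219.]), 0.58), (array([324., 338.]), 0.55)] (array([549.9, -33.7,  21.9]), np.float64(7.979438144026271))
seam_mouth [(array([272., 245.]), 0.92), (array([282., 236.]), 0.5)] [(array([314., 226.]), 0.84)] (array([521. ,  -1.4,  37.8]), np.float64(1.3494665983003342))
clip [(array([168., 279.]), 0.73)] [(array([344., 336.]), 0.6), (array([325., 344.]), 0.35)] (arr
[... 535 characters left out ...]
), np.float64(1.1097655559284103))
cup [(array([374., 263.]), 0.77)] [(array([337., 161.]), 0.94), (array([278., 138.]), 0.24)] (array([ 467.2, -287.4,   -1. ]), np.float64(1.7578764068706052))
dabba [(array([341., 163.]), 0.94), (array([156., 260.]), 0.48)] [(array([242., 179.]), 0.69)] (array([ 757. , -208. ,  -30.1]), np.float64(4.233333950038385))
scoop [(array([132., 192.]), 0.72)] [(array([238., 365.]), 0.75), (array([289., 237.]), 0.19)] (array([671.7, 388.1,   6.8]), np.float64(2.8988208706586374))
tongs [(array([406., 194.]), 0.84), (array([339., 162.]), 0.39)] [(array([274., 136.]), 0.69), (array([238., 367.]), 0.44)] (array([ 670.1, -393.4,  -18.3]), np.float64(13.34375664359009))
```

Run:
```python
import cv2,numpy as np
t=cv2.imread('pics/t0.png');s=cv2.imread('pics/s0.png')
a=cv2.resize(t[180:300,130:310],None,fx=4.4,fy=4.4,interpolation=cv2.INTER_CUBIC)[:,:790]
cv2.imwrite('pics/a.png',a)
b=cv2.resize(s[180:380,220:400],None,fx=3,fy=3,interpolation=cv2.INTER_CUBIC)
cv2.imwrite('pics/b.png',b)
```

```text
(no output)
```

View pics/a.png

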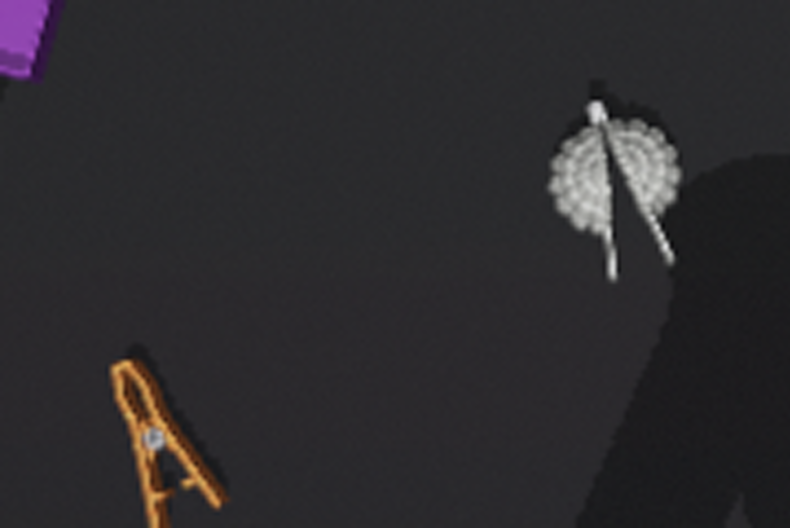

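View pics/b.png

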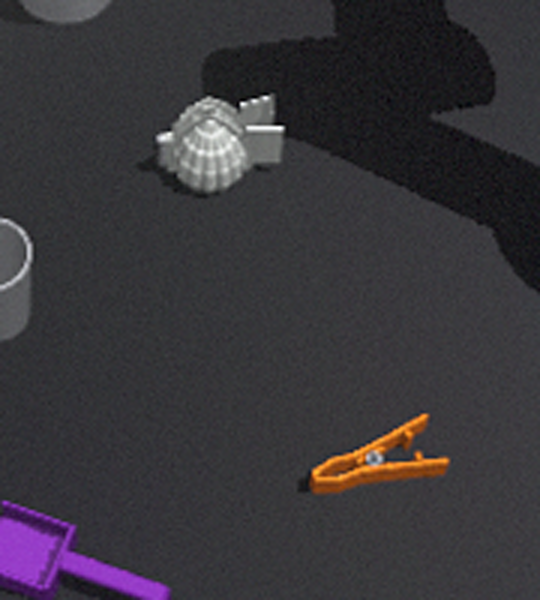

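Top view: the mould's hinge is at about (265.5,204.5), the fixed lip end at (269,242) and the swing lip end at (282,239). The clip's pin is at (165,279.5), its tip at about (157,262), and its tails point towards the robot.

Run:
```python
from h import *
np.set_printoptions(precision=1,suppress=True)
t=shot('top');s=shot('side')
f=lambda c:(130+c[0]/4.4-.4,180+c[1]/4.4-.4)
g=lambda c:(220+c[0]/3-.3,180+c[1]/3-.3)
H=atz(t,f((596,108)),66);F=atz(t,f((613,275)),64);S=atz(t,f((670,260)),64)
print('hinge',H,'F',F,'S',S,[np.hypot(*(x-H)[:2]) for x in(F,S)])
aF=np.arctan2(*(H-F)[1::-1]);aS=np.arctan2(*(H-S)[1::-1]);print('yaw F,S',aF,aS)
# side check
print('side F top end',atz(s,g((284,127)),64),'S',atz(s,g((274,95)),64))
print('clip side pin',atz(s,g((373,458)),24),'tails',atz(s,g((427,416)),24),atz(s,g((448,461)),24),'tip',atz(s,g((313,478)),24))
print('clip top pin',atz(t,f((153,438)),24),'tailR',atz(t,f((222,502)),24),'tip',atz(t,f((122,363)),24))
# two-view heights
print('tri lip end',tri(t,f((613,275)),s,g((284,127))),'pin',tri(t,f((153,438)),s,g((373,458))))
hsv=cv2.cvtColor(t['pixels'],cv2.COLOR_RGB2HSV);m=cv2.inRange(hsv,(5,120,80),(22,255,255));m[:, 300:]=0
ys,xs=np.nonzero(m);P=np.array([atz(t,(x,y),24)[:2] for x,y in zip(xs,ys)])
i=[P[:,0].argmax(),P[:,0].argmin(),P[:,1].argmin(),P[:,1].argmax()];print('top mask',len(P),P.mean(0),P[i])
hsv=cv2.cvtColor(s['pixels'],cv2.COLOR_RGB2HSV);m=cv2.inRange(hsv,(5,120,80),(22,255,255))
ys,xs=np.nonzero(m);P=np.array([atz(s,(x,y),24)[:2] for x,y in zip(xs,ys)])
i=[P[:,0].argmax(),P[:,0].argmin(),P[:,1].argmin(),P[:,1].argmax()];print('side mask',len(P),P.mean(0),P[i])
q=sense();print(q['tool_rot'],R.from_quat(np.roll(q['tool_rot'],-1)).as_matrix())
```

```text
hinge [627.4  15.   66. ] F [526.8   6.1  64. ] S [535.2 -28.2  64. ] [np.float64(101.005272096062), np.float64(101.77819573332089)]
yaw F,S 0.08838256373921878 0.4382583441131171
side F top end [522.6   4.7  64. ] S [533.8 -30.   64. ]
clip side pin [432.4 290.8  24. ] tails [390.6 250.4  24. ] [374.  287.4  24. ] tip [478.2 312.2  24. ]
clip top pin [432.3 290.   24. ] tailR [392.9 247.4  24. ] tip [478.2 309.8  24. ]
tri lip end (array([524.7,   6.2,  66. ]), np.float64(4.091689308804911)) pin (array([432.2, 290.3,  23. ]), np.float64(0.10476582498856132))
top mask 1920 [711.7 645.9] [[881.1 757.3]
 [374.2 284.8]
 [394.7 244.8]
 [881.1 757.3]]
side mask 23124 [1253.8 -598.7] [[ 1870.5 -1024.3]
 [   -1.  -1221.6]
 [   -1.  -1221.6]
 [  475.3   324.2]]
[ 0.   1.   0.2 -0. ] [[ 1.   0.3  0. ]
 [ 0.3 -1.  -0. ]
 [-0.   0.  -1. ]]
```

```bash
cat >> h.py <<'E'
def go(pos,yaw):
    q=sense();M=R.from_quat(np.roll(q['tool_rot'],-1))
    T=R.from_euler('z',yaw)*R.from_euler('x',np.pi)
    x=M.as_matrix()[:,0]
    print('clock',q['clock'],'pos',np.round(q['tool_pos'],1),'yaw',np.arctan2(x[1],x[0]),'F',np.round(q['contact_force'],1),'grip',q['grip_width'],q['finger_force'])
    print('shift',np.round(M.inv().apply(np.array(pos)-q['tool_pos']),1),'turn',np.round((M.inv()*T).as_rotvec(),4))
E
python3 -c "
from h import *
go((537,-9,231.3),.26)"
```

```text
clock 1.4 pos [ 208.4 -642.   231.3] yaw 0.3138065139678219 F [0.2 0.4 0.5] grip 0.9999609456641584 0.0
shift [ 508.  -500.7   -0. ] turn [0.     0.     0.0538]
```

Request:
arm_command:
  deltas:
    - [[28.2,-27.8,0,0,0,0],[28.2,-27.8,0,0,0,0],[28.2,-27.8,0,0,0,0],[28.2,-27.8,0,0,0,0],[28.2,-27.8,0,0,0,0],[28.2,-27.8,0,0,0,0],[28.2,-27.8,0,0,0,0],[28.2,-27.8,0,0,0,0],[28.2,-27.8,0,0,0,0],[28.2,-27.8,0,0,0,0],[28.2,-27.8,0,0,0,0],[28.2,-27.8,0,0,0,0],[28.2,-27.8,0,0,0,0],[28.2,-27.8,0,0,0,0],[28.2,-27.8,0,0,0,0],[28.2,-27.8,0,0,0,0],[28.2,-27.8,0,0,0,0],[28.2,-27.8,0,0,0,0],[0,0,0,0,0,0.054],[0,0,0,0,0,0]]
  claw: 85.4

```text
clock: 3.9
tool_pos: [536.8, -8.9, 231.3]
tool_rot: [0.0, 0.991, 0.13, -0.0]
contact_force: [0.3, 0.6, 0.4]
grip_width: 1.002
finger_force: 0.0
```

```bash
python3 -c "
from h import *
go((537,-9,24),.26)"
```

```text
clock 3.9 pos [536.8  -8.9 231.3] yaw 0.2614259293394437 F [0.3 0.6 0.4] grip 1.001954035903242 0.0
shift [2.000e-01 2.000e-01 2.073e+02] turn [0.0001 0.0001 0.0014]
```

Request:
arm_command:
  deltas:
    - [[0,0,26,0,0,0],[0,0,26,0,0,0],[0,0,26,0,0,0],[0,0,26,0,0,0],[0,0,26,0,0,0],[0,0,26,0,0,0],[0,0,26,0,0,0],[0,0,25,0,0,0],[0,0,0,0,0,0]]

```text
clock: 5.03
tool_pos: [534.3, -9.8, 22.3]
tool_rot: [-0.0, 0.992, 0.129, -0.002]
contact_force: [-1.4, 0.1, -0.6]
grip_width: 1.003
finger_force: 0.0
```

Request:
arm_command:
  deltas:
    - [[0,0,0,0,0,0],[0,0,0,0,0,0],[0,0,0,0,0,0],[0,0,0,0,0,0]]
  claw: 25

```text
clock: 5.52
tool_pos: [537.6, -9.3, 25.2]
tool_rot: [0.0, 0.992, 0.13, 0.001]
contact_force: [0.6, 0.2, 0.6]
grip_width: 0.293
finger_force: 0.9
```

Request:
arm_command:
  deltas:
    - [[0,0,0,0,0,0],[0,0,0,0,0,0],[0,0,0,0,0,0],[0,0,0,0,0,0],[0,0,0,0,0,0],[0,0,0,0,0,0]]
  claw: 3

```text
clock: 6.28
tool_pos: [537.3, -9.3, 24.8]
tool_rot: [0.0, 0.992, 0.13, 0.0]
contact_force: [0.4, 1.4, 5.2]
grip_width: 0.047
finger_force: 52.4
```

```bash
python3 -c "
from h import *
go((537,-9,24),.26)
t=shot('top','t1.png');s=shot('side','s1.png')
a=cv2.imread('pics/t1.png')[180:270,230:320];b=cv2.imread('pics/s1.png')[170:260,250:340]
cv2.imwrite('pics/c1.png',cv2.resize(np.hstack([a,b]),None,fx=4.4,fy=4.4,interpolation=cv2.INTER_CUBIC))"
```

```text
clock 6.275 pos [537.3  -9.3  24.8] yaw 0.2598627886824995 F [0.4 1.4 5.2] grip 0.0471014055257845 52.432007789611816
shift [-0.2 -0.3  0.8] turn [ 0.0002 -0.001  -0.0001]
```

View pics/c1.png

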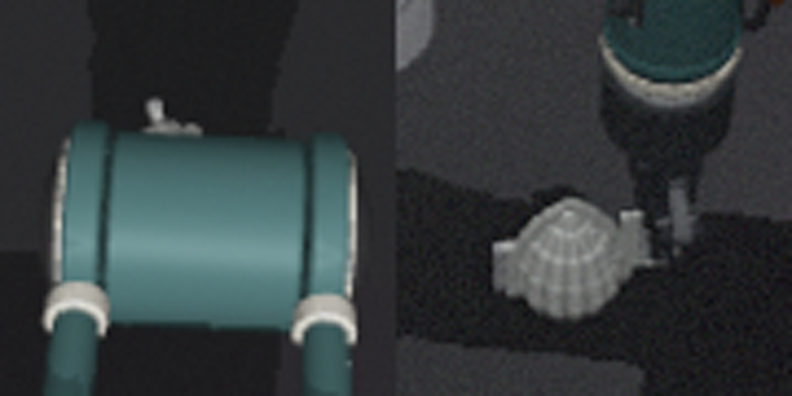

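Side view: the mould shows upright and the fingers hold the lips at about (640,240) of the crop. I will release it and lift.

Request:
arm_command:
  deltas:
    - [[0,0,0,0,0,0],[0,0,0,0,0,0],[0,0,0,0,0,0],[0,0,0,0,0,0]]
  claw: 45

```text
clock: 6.88
tool_pos: [536.4, -9.4, 24.0]
tool_rot: [-0.0, 0.992, 0.13, -0.0]
contact_force: [0.0, 0.3, -0.8]
grip_width: 0.526
finger_force: 0.0
```

Request:
arm_command:
  deltas:
    - [[0,0,-15,0,0,0],[0,0,-25,0,0,0],[0,0,-25,0,0,0],[0,0,-25,0,0,0],[0,0,-25,0,0,0],[0,0,-25,0,0,0],[0,0,0,0,0,0]]

```text
clock: 7.75
tool_pos: [539.0, -9.5, 167.8]
tool_rot: [0.001, 0.992, 0.13, 0.003]
contact_force: [-0.5, 0.1, 0.0]
grip_width: 0.528
finger_force: 0.0
```

```bash
python3 -c "
from h import *
go((400.5,275.7,160),.43)"
```

```text
clock 7.75 pos [539.   -9.5 167.8] yaw 0.25980043507006423 F [-0.5  0.1  0. ] grip 0.5276282126370399 0.0
shift [ -60.6 -311.2    6.8] turn [ 0.0026 -0.0061 -0.1702]
```

Request:
arm_command:
  deltas:
    - [[-5.8,-31.1,0,0,0,0],[-5.8,-31.1,0,0,0,0],[-5.8,-31.1,0,0,0,0],[-5.8,-31.1,0,0,0,0],[-5.8,-31.1,0,0,0,0],[-5.8,-31.1,0,0,0,0],[-5.8,-31.1,0,0,0,0],[-5.8,-31.1,0,0,0,0],[-5.8,-31.1,0,0,0,0],[-5.8,-31.1,0,0,0,0],[0,0,0,0,0,-0.085],[0,0,0,0,0,-0.085],[0,0,0,0,0,0],[0,0,0,0,0,0]]
  claw: 80

```text
clock: 9.5
tool_pos: [400.4, 276.0, 163.7]
tool_rot: [0.0, 0.977, 0.212, -0.0]
contact_force: [1.1, 0.1, -0.3]
grip_width: 0.937
finger_force: 0.0
```

```bash
python3 -c "
from h import *
np.set_printoptions(precision=1,suppress=True)
go((400.5,275.7,2.5),.43)
t=shot('top','t2.png');s=shot('side','s2.png')
for n in ['mould','lip_fixed','lip_swing','seam_mouth','clip']:
    a=mark_of(t,n)[:1];b=mark_of(s,n)[:1]
    print(n,[(i['xy'],round(i['p'],2)) for i in a+b],tri(t,a[0]['xy'],s,b[0]['xy']) if a and b else '')
a=cv2.imread('pics/t2.png')[190:260,235:305];b=cv2.imread('pics/s2.png')[180:250,260:330]
cv2.imwrite('pics/c2.png',cv2.resize(np.hstack([a,b]),None,fx=5.6,fy=5.6,interpolation=cv2.INTER_CUBIC))"
```

```text
clock 9.5 pos [400.4 276.  163.7] yaw 0.42822099296571714 F [ 1.1  0.1 -0.3] grip 0.9370211972055974 0.0
shift [  0.1   0.3 161.2] turn [ 0.  0. -0.]
mould [([266.3, 219.1], 0.83), ([287.7, 231.3], 0.77)] (array([591.6,  12.8,  23.5]), np.float64(1.0745560660737066))
lip_fixed [([272.9, 236.4], 0.92), ([309.4, 224.8], 0.89)] (array([539. ,  -4.5,  37.9]), np.float64(7.324943117841179))
lip_swing [([278.3, 233.2], 0.55), ([344.0, 335.2], 0.61)] (array([ 482.8,   -2.4, -553.8]), np.float64(201.3398398184109))
seam_mouth [([273.4, 241.9], 0.68), ([309.7, 223.7], 0.55)] (array([531.2,  -5.9,  40.6]), np.float64(7.033033985972395))
clip [([169.1, 278.7], 0.79), ([324.0, 341.0], 0.75)] (array([452.9, 291.8, -29. ]), np.float64(46.07954830934833))
```

View pics/c2.png

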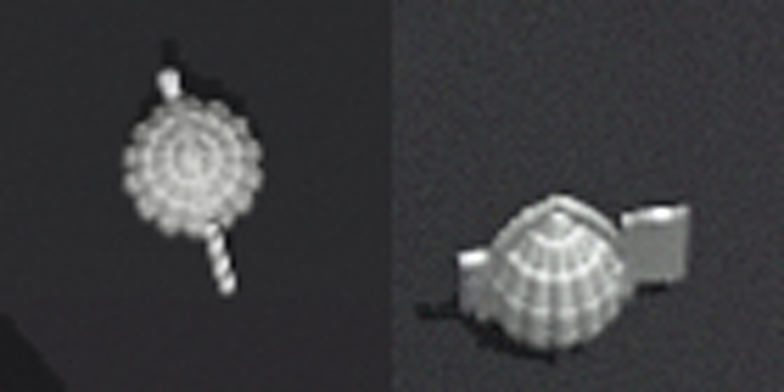

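The mould is shut. Its hinge is at (265.2,203.6) and lip edge at (275.9,242.1) in the top view. Next is the clip.

Request:
arm_command:
  deltas:
    - [[0,0,22,0,0,0],[0,0,25,0,0,0],[0,0,25,0,0,0],[0,0,25,0,0,0],[0,0,25,0,0,0],[0,0,18,0,0,0],[0,0,12,0,0,0],[0,0,6,0,0,0],[0,0,2.5,0,0,0],[0,0,0,0,0,0],[0,0,0,0,0,0]]

```text
clock: 11.48
tool_pos: [401.3, 276.6, 4.4]
tool_rot: [-0.0, 0.977, 0.213, 0.001]
contact_force: [-0.6, 0.2, 0.3]
grip_width: 0.94
finger_force: 0.0
```

Request:
arm_command:
  deltas:
    - [[0,0,0,0,0,0],[0,0,0,0,0,0],[0,0,0,0,0,0],[0,0,0,0,0,0],[0,0,0,0,0,0],[0,0,0,0,0,0],[0,0,0,0,0,0]]
  claw: 17

```text
clock: 12.35
tool_pos: [401.7, 276.8, 5.2]
tool_rot: [-0.0, 0.977, 0.213, 0.001]
contact_force: [-1.5, -2.3, 10.4]
grip_width: 0.235
finger_force: 59.8
```

```bash
python3 -c "
from h import *
np.set_printoptions(precision=1,suppress=True)
go((400.5,275.7,2.5),.43)
t=shot('top','t3.png');s=shot('side','s3.png')
a=cv2.imread('pics/t3.png')[245:315,125:195];b=cv2.imread('pics/s3.png')[300:370,300:370]
cv2.imwrite('pics/c3.png',cv2.resize(np.hstack([a,b]),None,fx=5.6,fy=5.6,interpolation=cv2.INTER_CUBIC))
H=atz(t,(264.8,203.2),66);F=atz(t,(275.5,241.7),64);print(H,F,np.arctan2(*(H-F)[1::-1]),np.hypot(*(H-F)[:2]))
G=atz(s,(312.8,216.6),64);print(G,tri(t,(275.5,241.7),s,(312.8,216.6)))
"
```

```text
clock 12.35 pos [401.7 276.8   5.2] yaw 0.4297801640835764 F [-1.5 -2.3 10.4] grip 0.23517296049290723 59.76647078990936
shift [-1.6  0.5  2.7] turn [-0. -0. -0.]
[629.9  15.7  66. ] [527.5 -11.2  64. ] 0.2570852745470524 105.83886267991429
[527.9 -12.9  64. ] (array([527.7, -11.2,  66.1]), np.float64(0.4267823407501383))
```

View pics/c3.png

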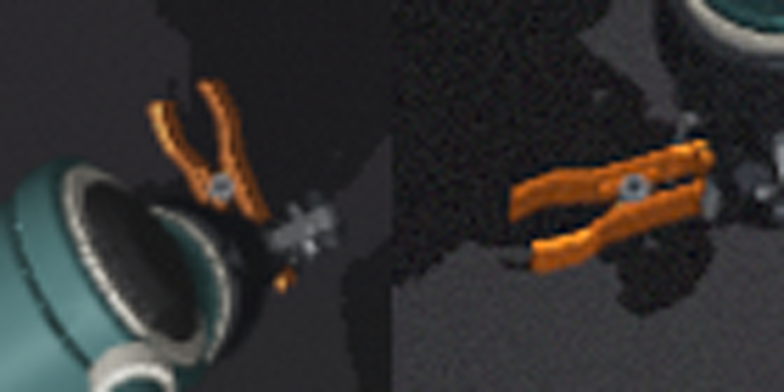

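The clip is spread, its jaws gaping at (158–208, 90–105) of the crop, and held at 60 N. I will lift it.

Request:
arm_command:
  deltas:
    - [[0,0,-8,0,0,0],[0,0,-15,0,0,0],[0,0,-20,0,0,0],[0,0,-20,0,0,0],[0,0,-20,0,0,0],[0,0,-15,0,0,0],[0,0,0,0,0,0.085],[0,0,0,0,0,0.088],[0,0,0,0,0,0],[0,0,0,0,0,0]]

```text
clock: 13.7
tool_pos: [400.7, 276.2, 101.9]
tool_rot: [0.0, 0.992, 0.129, -0.0]
contact_force: [-0.5, 0.0, -0.9]
grip_width: 0.234
finger_force: 58.7
```

```bash
python3 -c "
from h import *
go((404,-44,103),.257)"
```

```text
clock 13.7 pos [400.7 276.2 101.9] yaw 0.2581840066400875 F [-0.5  0.  -0.9] grip 0.2341848376752198 58.70952844619751
shift [-78.5 310.5  -1.1] turn [-0.      0.0001  0.0012]
```

Request:
arm_command:
  deltas:
    - [[-6,23.9,0,0,0,0],[-6,23.9,0,0,0,0],[-6,23.9,0,0,0,0],[-6,23.9,0,0,0,0],[-6,23.9,0,0,0,0],[-6,23.9,0,0,0,0],[-6,23.9,0,0,0,0],[-6,23.9,0,0,0,0],[-6,23.9,0,0,0,0],[-6,23.9,0,0,0,0],[-6,23.9,0,0,0,0],[-6,23.9,0,0,0,0],[-6,23.9,0,0,0,0],[0,0,0,0,0,0],[0,0,0,0,0,0],[0,0,0,0,0,0]]

```text
clock: 15.7
tool_pos: [404.1, -43.4, 101.7]
tool_rot: [-0.0, 0.992, 0.129, -0.0]
contact_force: [-0.4, -0.2, -1.3]
grip_width: 0.235
finger_force: 58.8
```

Request:
arm_command:
  deltas:
    - [[0,0,10,0,0,0],[0,0,15,0,0,0],[0,0,15,0,0,0],[0,0,15,0,0,0],[0,0,11,0,0,0],[0,0,5,0,0,0],[0,0,0,0,0,0],[0,0,0,0,0,0]]

```text
clock: 16.7
tool_pos: [404.8, -44.1, 31.2]
tool_rot: [0.0, 0.992, 0.128, 0.0]
contact_force: [-0.4, 0.4, -0.5]
grip_width: 0.235
finger_force: 58.8
```

```bash
python3 -c "
from h import *
np.set_printoptions(precision=1,suppress=True)
go((404,-44,31),.257)
t=shot('top','t4.png');s=shot('side','s4.png')
for n in ['jaw_tip_a','seam_mouth','clip']:
    for p in (t,s): print(n,[(i['xy'],round(i['p'],2)) for i in mark_of(p,n)[:2]])
a=cv2.imread('pics/t4.png')[215:295,240:320];b=cv2.imread('pics/s4.png')[180:260,290:370]
cv2.imwrite('pics/c4.png',cv2.resize(np.hstack([a,b]),None,fx=5,fy=5,interpolation=cv2.INTER_CUBIC))
"
```

```text
clock 16.7 pos [404.8 -44.1  31.2] yaw 0.2566698538680602 F [-0.4  0.4 -0.5] grip 0.23507658523563402 58.75172674655914
shift [-0.7 -0.3  0.2] turn [ 0. -0. -0.]
jaw_tip_a [([276.5, 259.1], 0.68), ([282.3, 253.9], 0.57)]
jaw_tip_a [([329.9, 223.0], 0.77), ([327.8, 220.4], 0.68)]
seam_mouth [([272.5, 243.2], 0.63)]
seam_mouth [([310.9, 220.9], 0.89)]
clip [([283.1, 272.4], 0.41)]
clip [([348.6, 220.5], 0.8)]
```

View pics/c4.png

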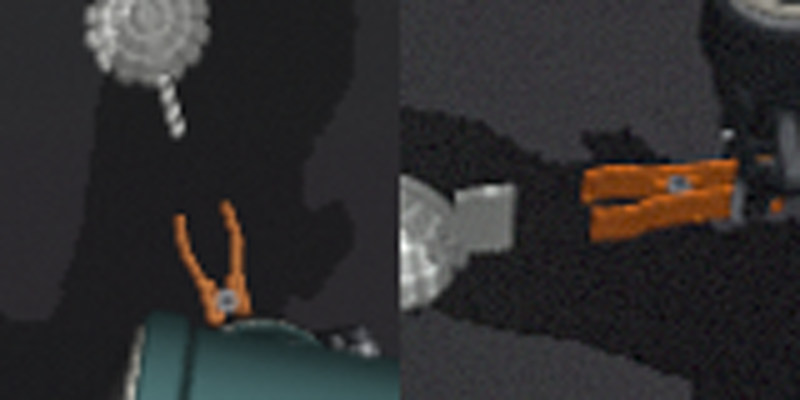

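```bash
python3 -c "
from h import *
np.set_printoptions(precision=1,suppress=True)
t=shot('top');s=shot('side')
f=lambda x,y:(240+x/5-.4,215+y/5-.4)
g=lambda x,y:(290+(x-400)/5-.4,180+y/5-.4)
print('pin',tri(t,f(227,300),s,g(678,182)))
print('tipL',tri(t,f(180,216),s,g(590,208)),'tipR',tri(t,f(227,203),s,g(584,170)))
L=atz(t,f(180,216),50);Rr=atz(t,f(227,203),50);P=atz(t,f(227,300),50);E=atz(t,f(179,134),64);S=atz(t,f(163,80),64)
c,n=np.cos(.257),np.sin(.257)
for k,v in dict(L=L,R=Rr,P=P,S=S,mouth2=np.array([527.7,-11.5,64])).items():
    d=v-E;print(k,v,'along',d[0]*c+d[1]*n,'lat',-d[0]*n+d[1]*c)
for nm,z in (('side L',g(590,208)),('side R',g(584,170))):
    d=atz(s,z,50)-E;print(nm,'along',d[0]*c+d[1]*n,'lat',-d[0]*n+d[1]*c)
d=atz(s,g(516,185),64)-E;print('side mouth',d[0]*c+d[1]*n,-d[0]*n+d[1]*c)
"
```

```text
pin (array([440.9, -35.2,  49.2]), np.float64(0.546912764490075))
tipL (array([486.4, -11. ,  51.6]), np.float64(2.394092297835615)) tipR (array([491.9, -36.1,  52. ]), np.float64(0.41556539310880797))
L [485.2 -11.   50. ] along -41.693804104466196 lat 10.941454856404757
R [491.7 -36.1  50. ] along -41.80971394935455 lat -15.003349383354715
P [440.7 -35.2  50. ] along -90.91966649930681 lat -1.1621040304781403
S [556.9  -3.   64. ] along 29.684460465947584 lat 0.49853873844695595
mouth2 [527.7 -11.5  64. ] along -0.7445576457413623 lat -0.3396214016009532
side L along -39.710475584056475 lat 9.167701327249397
side R along -41.82271507725448 lat -16.545214739938558
side mouth -0.8725180601936872 -1.709643547003667
```

Request:
arm_command:
  deltas:
    - [[0,-1.8,0,0,0,0],[6,0,0,0,0,0],[8,0,0,0,0,0],[8,0,0,0,0,0],[8,0,0,0,0,0],[6,0,0,0,0,0],[5,0,0,0,0,0],[5,0,0,0,0,0],[5,0,0,0,0,0],[4,0,0,0,0,0],[4,0,0,0,0,0],[0,0,0,0,0,0],[0,0,0,0,0,0],[0,0,0,0,0,0]]

```text
clock: 18.95
tool_pos: [460.6, -27.3, 30.7]
tool_rot: [-0.0, 0.992, 0.128, -0.0]
contact_force: [0.0, -0.5, 0.5]
grip_width: 0.234
finger_force: 58.8
```

```bash
python3 -c "
from h import *
np.set_printoptions(precision=1,suppress=True)
go((404,-44,31),.257)
t=shot('top','t5.png');s=shot('side','s5.png')
a=cv2.imread('pics/t5.png')[200:280,240:320];b=cv2.imread('pics/s5.png')[180:260,270:350]
cv2.imwrite('pics/c5.png',cv2.resize(np.hstack([a,b]),None,fx=5,fy=5,interpolation=cv2.INTER_CUBIC))
"
```

```text
clock 18.95 pos [460.6 -27.3  30.7] yaw 0.25674396295028046 F [ 0.  -0.5  0.5] grip 0.23386388345983583 58.76056909561157
shift [-59.    1.7  -0.3] turn [-0.  0. -0.]
```

View pics/c5.png

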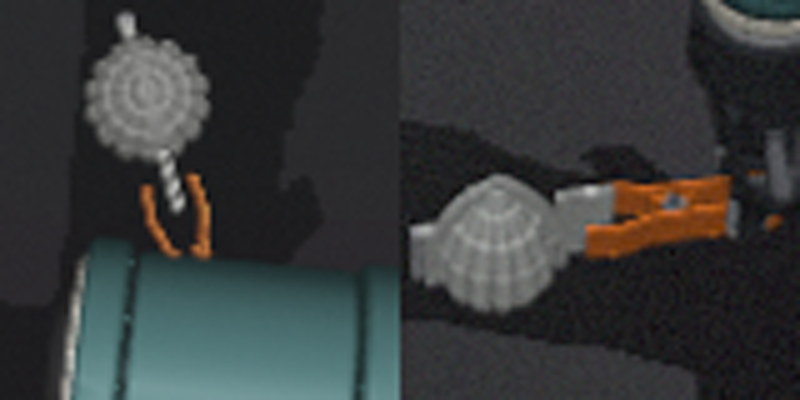

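Top view: the tips at (148,187) and (193,176) straddle the lip evenly, about 16 mm past its edge at (179,208). The side view shows them at mid-height. There is no contact force, so I am handing the job in.

```bash
python3 -c "
from station import *
print(finish_job())"
```

```text
the job is handed in; nothing more can be done
None
```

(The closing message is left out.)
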